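# Index the press-stud die table to its next hole

## Task

The round die table of the little press-stud press is locked by the sprung plunger with the dished black cap. Press the plunger in with the fingertips and, with it released, push the table round anticlockwise (seen from above) to the next hole, not past it, so that the plunger springs fully up and locks there with the next die under the ram. Pick nothing up: the dies stay standing in their nests and the things around the press stay where they are.

Things in the scene. Friction and masses are not known exactly. Their poses are not given: they have to be found in the camera images.
- drum: The fixed press: grey drum of 140 mm radius (foot plate 150 mm), 44 mm high. A steel index ring in its top has six holes 16 mm wide, every 60 degrees on a 114 mm radius. Origin on the bench, on the turning axis; x points to the press's column, z up. It stands elsewhere and turned differently each time.
- table_axis (a point): Fixed point on the vertical turning axis of the table, 60 mm above the bench. The table is an aluminium disc of 90 mm radius, top face 58 mm above the bench, with six round nests on a 55 mm radius and one lug that sticks out over the index ring and carries the plunger.
- dish (a point): Centre of the floor of the plunger's dished cap, 86 mm above the bench when the plunger is up, 114 mm from the turning axis; it moves with the plunger and the table. The cap is a round black shallow cup with its opening upwards: 56 mm outside, 48 mm inside, rim 8 mm above this floor, 80 mm above the bench underneath. At the start it is on the side away from the column, 150 degrees anticlockwise from it.
- turntable (a joint): Turn of the table in rad, 0 at the start (plunger in its first hole), growing anticlockwise seen from above; the next hole is at 1.047 (60 degrees). It turns freely on slight friction (about 0.15 N m, no spring) when the plunger is pressed; the locked plunger leaves about 1 degree of play each way.
- plunger (a joint): How far the plunger is pressed straight down, in m: 0 up (locked in a hole), 0.015 at the stop. Spring: 6 N to start, 11 N at the stop. Its round-ended pin is fully clear of the hole from 0.012. Let go between holes it rides at about 0.012 against the underside of the ring and springs up by itself when pushed on to a hole.
- ram (a point): Centre of the lower face of the press's fixed steel ram (22 mm diameter), 104 mm above the bench, 55 mm from the turning axis on the column's side. Its overhanging arm reaches from there out to the column, 178 mm high (a small knob on it 190 mm); the column stands 190 mm from the axis.
- die_a: The next die: loose turned steel die, 30 mm diameter at its foot, narrower (18 mm) above, 30 mm high, standing in the nest 60 degrees clockwise from the ram at the start. Origin at the centre of its underside, 60 mm above the bench.
- die_b: The present die: loose short steel die, 30 mm diameter, 26 mm high, standing in the nest under the ram at the start. Origin at the centre of its underside.
- nest_a (a point): Centre of the floor of the nest in which die_a stands (nest inside diameter 35 mm, rim 7 mm above its floor); turns with the table.
- nest_b (a point): Centre of the floor of the nest in which die_b stands; turns with the table.
- cone: Bystander: white thread cone, 60 mm diameter, 95 mm high, loose, beside the press. Origin under its centre.
- jar: Bystander: small clear jar with steel lid, 54 mm diameter, 62 mm high, loose, beside the press. Origin under its centre.
- tin: Bystander: flat round tin, 68 mm diameter, 24 mm high, loose, beside the press. Origin under its centre.

How it is judged:
By the outcome, as a careful person would: the job done as asked, in the order asked, and still so for the second after the job is handed in, with the robot touching nothing.
It also fails if it takes over 40 s, if anything falls off the work surface, if the arm or the gripper's body presses on something with over 40 N, if the wrist force passes 120 N, or if a joint passes its speed limit or range.

## Robot

A 7-joint arm with a two-finger parallel gripper is mounted at the origin on the work surface. World frame = base frame: x ahead of the robot, y to its left, z up, the work surface at z = 0. Lengths are in m, angles in rad, forces in N, time in s.
With the tool pointing down it reaches from about 0.4 to 0.85 m from the base axis. Payload 10.4 kg.
Tool frame: the origin (TCP) lies at the very end of the fingers, on their centre line; the grasp point (between the pads) lies 19 mm behind it; z points along the fingers, y is the direction in which the jaws open and shut (so a half turn about z gives the same grasp; the last joint's range is limited). The gripper opens to 85 mm and grips with 20 to 120 N. Pads are 22 mm wide; open, the fingers measure 114 mm over their backs; the gripper's body (76 mm by 85 mm) begins 54 mm behind the grasp point. The pads swing forward as they close: fully open they stand 13 mm farther back than shut.
Start: joints at [1.17, 0.332, -0.065, 1.46, 0.022, 1.35, -0.088], TCP at [0.231, -0.581, 0.2] pointing down, gripper open.
Joint ranges: [-2.6, 2.6], [-0.5, 2.12], [-1.47, 1.34], [0.16, 2.42], [-1.27, 4.41], [0.06, 2.06], [-2.6, 2.6]. Speed limits (rad/s): [2.22, 2.22, 2.79, 2.79, 3.14, 3.14, 3.14].

## Interface

Orientations are given as a unit quaternion [x, y, z, w].
In Python, from station import robot gives the robot as it stands. The module is installed in compiled form; this text tells all that it offers.
- The arm moves only by the shell command python3 -m inch 'ROWS' [FORCE]. ROWS is JSON, a list that holds one entry, the list of rows, each a list of 7 numbers: the shift along the tool's x, y, z in cm, then the turn, a rotation vector about the tool's x, y, z in rad, then the gripper command: -1 is fully open, 1 is shut, values between are in proportion. A call has 1 to 8 rows; each row shifts and turns the commanded pose from where the row before left it, along the tool's axes as they then stand; what a row does not reach is not made up. A row lasts 1/8 s, in which the tool goes at most 62.5 mm and 10.7 degrees, less where a joint would pass 70% of its speed; a pose out of reach is approached as far as the arm can. A call is refused whole if a number of a shift passes 6.25 or a number of a turn 0.188, either way. A call with a gripper value outside its range is refused whole. The fingers move at their own pace and stop on an object; FORCE is the grip in N (left out, the last holds). Time passes only in rows, so rows that do not move let the fingers close. It gives the time, the measured TCP pose, the force and the opening at its end, in the units of the state.
- robot.state(): the state, without advancing time (a new reading comes with each control period).
- robot.grab_frame(name): name is "side" or "top" or "wrist"; returns a dict with "img" (384x512x3 uint8, red, green, blue), "fx", "fy", "cx", "cy" (pixels), "rvec" (rotation vector, rad) and "tvec" (3), from world to camera coordinates, as OpenCV has them. Camera axes: x right, y down, z forward; pixel columns grow to the right and rows downward; lengths in m; the calibration is good to about 2 mm. A picture is of the moment at which its call begins. There is no depth.
- robot.close_job(): hands the job in, once; it reports no verdict.
Trained networks look in a picture, given as the dict that the camera call returned (one of the last four; its "shot" number tells which), for a name from the list of things; names that differ only in an ending like _2 or _b are one class to them, and where a whole thing is asked for, a point or a joint stands for the part that bears it (a point fixed in the world has none). Each returns a list of dicts, best first, with "confidence" (0 to 1); they miss things now and then, are a little off and sometimes report something else, mostly with a low value. They report only what shows in the picture. A call takes as long as a camera call.
- robot.find_in(picture, thing): "bbox" ([left, top, right, bottom] in pixels, round what is visible of it).
The state is a dict: "time": time; "joints": joint angles; "joint_vel": joint speeds; "joint_torque": joint torques, N m; "position": TCP position; "orientation": TCP orientation; "contact_force": force on the tool from outside, world axes, zero at the start; "wrist_torque": the same for the moment, N m; "finger_gap": finger opening in m.
Only numpy, scipy, OpenCV 4.12 (cv2) and the standard library are available. Lean on these libraries where they do the work, as an engineer would, in place of code of your own. Each camera call takes 0.05 s, during which the arm holds its last target.

## Working session

There is one attempt and no reset: what is moved stays moved. The work goes in short steps, Python scripts to look and compute and a shell command to move; the robot and the scene stay as the last step left them, time stands still between calls to the robot, and variables do not carry over. Pictures are saved under pics/ and viewed, and the job is handed in when it is done.

```bash
mkdir -p pics; python3 - <<'E'
from station import robot
import cv2,numpy as np
s=robot.state();print(s)
for n in["side","top","wrist"]:
    f=robot.grab_frame(n)
    cv2.imwrite(f"pics/{n}0.png",f["img"][:,:,::-1])
    print(n,f["fx"],f["fy"],f["cx"],f["cy"],f["rvec"],f["tvec"],f["shot"])
    for t in["dish","drum","die_a","ram","cone","jar","tin","turntable","plunger"]:
        try:
            r=robot.find_in(f,t);print(t,[(np.round(x["bbox"]).tolist(),round(x["confidence"],2)) for x in r[:3]])
        except Exception as e: print(t,e)
print(robot.state()["time"])
E
```

```text
{'time': 0.0, 'joints': array([ 1.17044136,  0.33288293, -0.06467309,  1.46092063,  0.02158287,
        1.34985959, -0.08853178]), 'joint_vel': array([-0.00176082, -0.00029604,  0.00055326, -0.00084321, -0.00179213,
        0.00070635,  0.00025812]), 'joint_torque': array([-2.37260574e-04, -6.25443220e+01,  4.93917125e-02, -3.91605878e+01,
        1.63401203e-02,  1.00909025e-02,  2.49301456e-05]), 'position': array([ 0.23036088, -0.58057199,  0.19921884]), 'orientation': array([ 9.82219177e-01,  1.87736556e-01, -1.55298370e-04, -6.70239203e-04]), 'contact_force': array([-0.02017339,  0.91787429, -0.89374033]), 'wrist_torque': array([-0.00664506, -0.01550464,  0.0153569 ]), 'finger_gap': 0.08543706775326275}
side 437.5306944166434 437.5306944166434 254.78258161234226 195.6040212152047 [ 2.31922956 -0.22760382  0.09012869] [-0.57815696  0.18120459  0.88375917] 1
dish [([178.0, 193.0, 206.0, 220.0], 0.72)]
drum [([176.0, 158.0, 349.0, 302.0], 0.68)]
die_a [([258.0, 207.0, 276.0, 221.0], 0.72), ([256.0, 224.0, 268.0, 242.0], 0.58)]
ram [([172.0, 158.0, 348.0, 301.0], 0.92)]
cone [([212.
[... 382 characters left out ...]
.56904331 1.06584834] 2
dish [([266.0, 223.0, 291.0, 251.0], 0.7)]
drum [([235.0, 95.0, 352.0, 255.0], 0.85), ([373.0, 211.0, 401.0, 231.0], 0.46)]
die_a [([305.0, 173.0, 319.0, 188.0], 0.59)]
ram [([235.0, 91.0, 351.0, 251.0], 0.65)]
cone [([189.0, 187.0, 217.0, 211.0], 0.94)]
jar [([375.0, 209.0, 404.0, 230.0], 0.56)]
tin [([368.0, 161.0, 395.0, 188.0], 0.59)]
turntable [([258.0, 159.0, 335.0, 250.0], 0.89)]
plunger [([268.0, 225.0, 286.0, 250.0], 0.85)]
wrist 289.32094244478105 289.32094244478105 256.2108870452462 189.0763345934366 [-2.36798893  1.60925689  0.26044096] [-0.62659299 -0.0405372   0.3803693 ] 3
dish []
drum []
die_a []
ram []
cone []
jar []
tin []
turntable []
plunger []
1.5
```

View pictures.

View pics/side0.png

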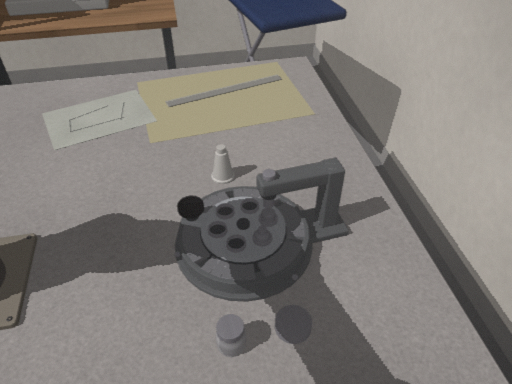

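View pics/top0.png

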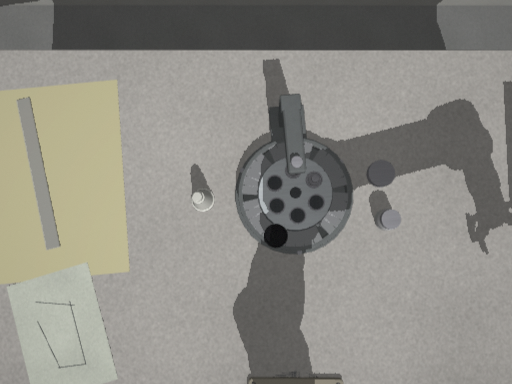

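The side view shows the black cap at about (191,208), the table hub at (243,223) and the column at right. In the top view the cap is at about (276,236), the hub at (295,193), the arm knob at (297,162) and the column at (291,105).

```bash
cat > h.py <<'E'
import numpy as np,cv2
C={"side":(437.53,254.78,195.60,[2.31922956,-0.22760382,0.09012869],[-0.57815696,0.18120459,0.88375917]),
"top":(438.07,264.32,191.06,[2.17208468,-2.16639592,0.09514867],[0.07618061,0.56904331,1.06584834])}
def ray(c,p):
    f,cx,cy,r,t=C[c];R=cv2.Rodrigues(np.array(r))[0];d=R.T@np.array([(p[0]-cx)/f,(p[1]-cy)/f,1]);return -R.T@np.array(t),d
def at(c,p,z):
    o,d=ray(c,p);return o+d*(z-o[2])/d[2]
def proj(c,X):
    f,cx,cy,r,t=C[c];x=cv2.Rodrigues(np.array(r))[0]@np.array(X)+t;return x[:2]/x[2]*f+[cx,cy]
E
python3 - <<'E'
from h import *
import cv2
# segment cap: darkest pixels
for n,z in(("side",.09),("top",.094)):
    im=cv2.imread(f"pics/{n}0.png").max(2)
    x0,y0,x1,y1=(170,185,215,232) if n=="side" else (255,215,300,258)
    m=(im[y0:y1,x0:x1]<22).astype(np.uint8)
    k,l,st,ce=cv2.connectedComponentsWithStats(m);i=1+st[1:,4].argmax();print(n,st[i]+[x0,y0,0,0,0],ce[i]+[x0,y0])
    c=ce[i]+[x0,y0];print("cap@.094",at(n,c,.09))
print("hub top",at("top",(295,193),.06),"side",at("side",(243,223.5),.06))
print("drum foot top",at("top",(294,195),.02))
print("column",at("top",(291,97),.178),"knob",at("top",(297,162),.19), at("side",(269,175),.19))
for n,p,q in(("cone",(202,202),(223,178)),("jar",(390,219),(231,345)),("tin",(381,173),(294,324))): print(n,at("top",p,.03),at("side",q,.0+.02))
E
python3 -c "
import cv2
a=cv2.imread('pics/top0.png')[80:270,220:410];cv2.imwrite('pics/t0c.png',cv2.resize(a,None,fx=3.1,fy=3.1,interpolation=2)*1)
a=cv2.imread('pics/side0.png')[140:310,160:360];cv2.imwrite('pics/s0c.png',cv2.resize(cv2.convertScaleAbs(a,alpha=1.8),None,fx=3.5,fy=3.5,interpolation=2))"
```

```text
Traceback (most recent call last):
ValueError: attempt to get argmax of an empty sequence
```

View pics/t0c.png

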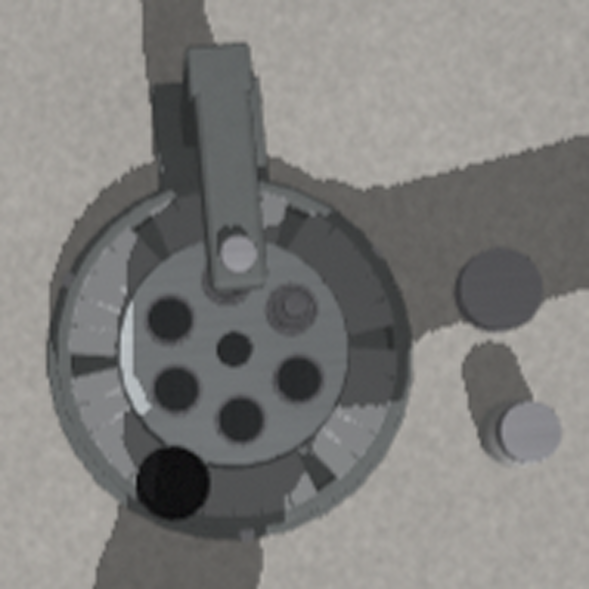

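View pics/s0c.png

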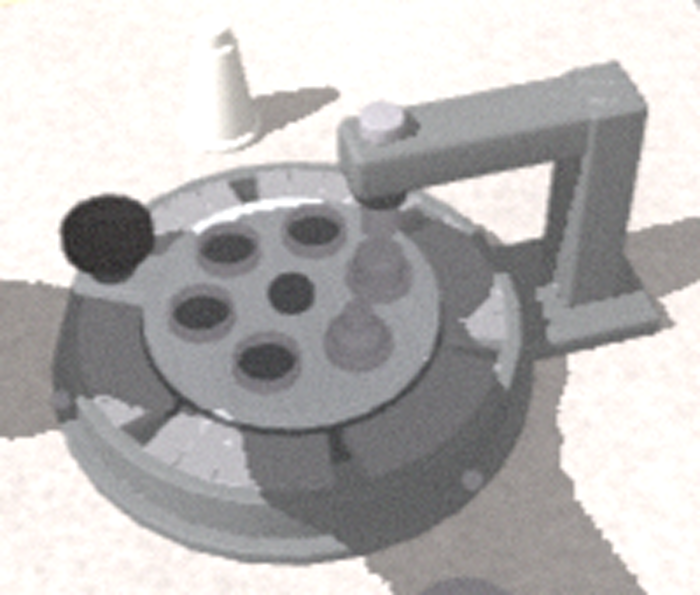

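The crops show the cap rim centre at top (275.8,235.8) and side (190.9,207.4), and the hub hole at (295.5,192.6) and (243.1,223.7). die_a stands at top-crop (292,308), one nest clockwise of the ram.

```bash
python3 - <<'E'
from h import *
ct=at("top",(275.8,235.8),.094);cs=at("side",(190.9,207.4),.092)
print("cap",ct,cs)
h=at("top",(295.5,192.6),.056);hs=at("side",(243.1,223.7),.056);print("hub",h,hs)
d=(ct-h)[:2];print(np.hypot(*d),np.degrees(np.arctan2(d[1],d[0])));d=(cs-hs)[:2];print(np.hypot(*d),np.degrees(np.arctan2(d[1],d[0])))
k=at("top",(297,162),.19);ks=at("side",(269,175),.19);print("knob",k,ks)
d=(k-h)[:2];print(np.hypot(*d),np.degrees(np.arctan2(d[1],d[0])))
col=at("top",(290.5,97),.178);d=(col-h)[:2];print(col,np.hypot(*d),np.degrees(np.arctan2(d[1],d[0])))
for n,p,q in(("cone",(202,202),(223,178)),("jar",(390,219),(231,345)),("tin",(381,173),(294,324))): print(n,at("top",p,.03),at("side",q,.02))
E
```

```text
cap [0.4583048  0.05023593 0.094     ] [0.46185484 0.04002437 0.092     ]
hub [0.56252675 0.00175212 0.056     ] [0.56545073 0.00611334 0.056     ]
0.11494735735484524 155.0522573500222
0.1090048947020025 161.87468514097307
knob [0.61581846 0.00687528 0.19      ] [ 0.61747098 -0.00216821  0.19      ]
0.053537406290973547 5.49121158650862
[0.7619052  0.01972336 0.178     ] 0.20018674300427305 5.1505114658785685
cone [0.54091448 0.23249921 0.03      ] [0.54815269 0.20167714 0.02      ]
jar [ 0.49999311 -0.23288545  0.03      ] [ 0.4996167  -0.24143141  0.02      ]
tin [ 0.61450081 -0.21325435  0.03      ] [ 0.61809568 -0.22341852  0.02      ]
```

```bash
python3 -m inch '[[[2.8,-3.1,0,0,0,0,1],[2.8,-3.1,0,0,0,0,1],[2.8,-3.1,0,0,0,0,1],[2.8,-3.1,0,0,0,0,1],[2.8,-3.1,0,0,0,0,1],[2.8,-3.1,0,0,0,0,1],[2.8,-3.1,0,0,0,0,1],[2.8,-3.1,0,0,0,0,1]]]' 30
```

```text
time: 2.5
position: [0.3477, -0.2665, 0.2002]
orientation: [0.982, 0.188, 0.0, 0.0]
contact_force: [1.0, 0.2, -0.1]
finger_gap: 0.0002
```

```bash
python3 -m inch '[[[2.8,-3.1,0,0,0,0,1],[2.8,-3.1,0,0,0,0,1],[2.8,-3.1,0,0,0,0,1],[2.8,-3.1,0,0,0,0,1],[2.8,-3.1,0,0,0,0,1],[2.8,-3.1,0,0,0,0,1],[2.6,-3.1,1,0,0,0,1],[0,0,2,0,0,0,1]]]'
```

```text
time: 3.5
position: [0.4487, 0.0087, 0.1705]
orientation: [0.982, 0.19, 0.001, -0.0]
contact_force: [0.3, -1.0, -0.1]
finger_gap: -0.0
```

```bash
python3 - <<'E'
from station import robot
import cv2,numpy as np
s=robot.state();print(s["time"],s["position"],s["orientation"],s["contact_force"],s["finger_gap"],s["joints"])
for n in["side","top","wrist"]:
    f=robot.grab_frame(n)
    im=f["img"][:,:,::-1]
    if n=="side":im=cv2.resize(im[120:320,120:370],None,fx=3,fy=3)
    if n=="top":im=cv2.resize(im[80:280,190:440],None,fx=3,fy=3)
    cv2.imwrite(f"pics/{n}1.png",cv2.convertScaleAbs(im,alpha=1.6))
    if n=="wrist":
        R=cv2.Rodrigues(np.array(f["rvec"]))[0];print(f["rvec"],f["tvec"],-R.T@f["tvec"])
        np.savez("w1.npz",**{k:f[k] for k in("fx","cx","cy","rvec","tvec")})
E
```

```text
3.5 [0.44874696 0.00868493 0.17054334] [ 9.81746379e-01  1.90190487e-01  1.27522663e-03 -9.39837202e-07] [ 0.30468468 -1.03997385 -0.13730628] -1.4899234639633035e-05 [ 0.59721532 -0.00647277 -0.70399311  1.9125162  -0.00467341  1.23147266
 -1.2933065 ]
[-2.36779636  1.60654704  0.26356334] [-0.16081584  0.36374375  0.48387422] [0.52324849 0.03485429 0.34249337]
```

View pics/wrist1.png

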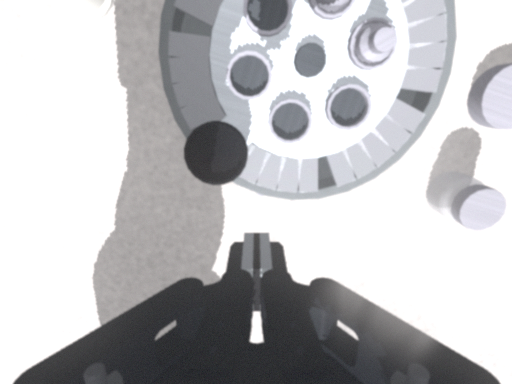

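View pics/side1.png

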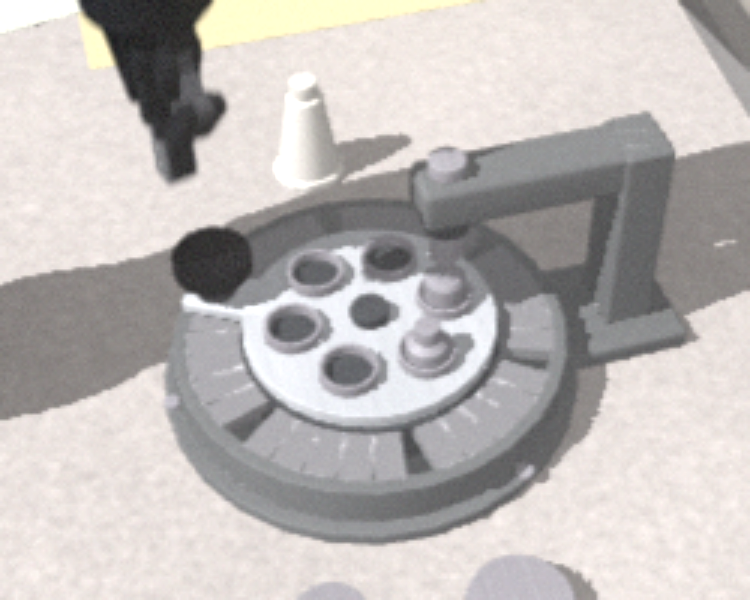

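View pics/top1.png

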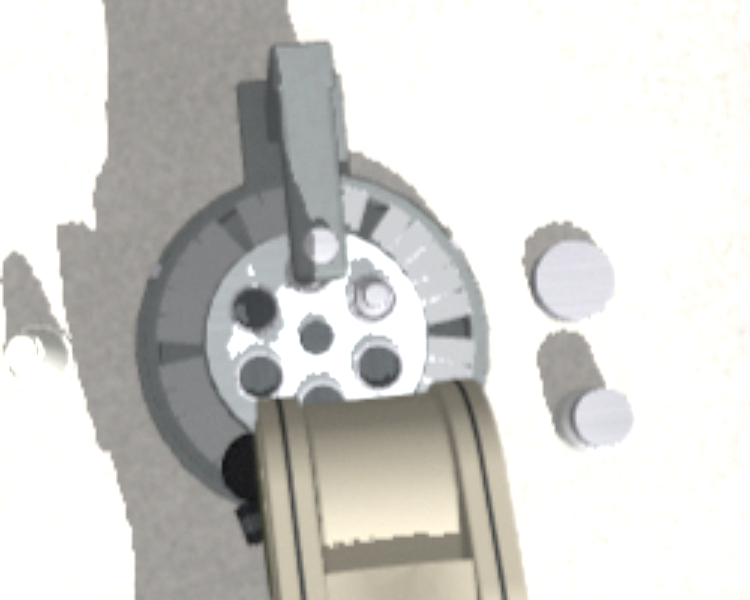

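In the wrist view the cap centre is at (216,153), the hub at (310,59) and the fingertips at (257,236). The side view shows the fingertips beyond and above the cap. In the top view the arm partly hides the cap.

```bash
python3 - <<'E'
from h import *
w=np.load("w1.npz");C["wrist"]=(float(w["fx"]),float(w["cx"]),float(w["cy"]),w["rvec"],w["tvec"])
c=at("wrist",(215.5,152.5),.094);h=at("wrist",(310,59),.056);print(c,h)
d=(c-h)[:2];print(np.hypot(*d),np.degrees(np.arctan2(d[1],d[0])))
print("tcp px",proj("wrist",[.4487,.0087,.1705]), "side",(proj("side",[.4487,.0087,.1705])-[120,120])*3,"top",(proj("top",[.4487,.0087,.1705])-[190,80])*3)
for n in C:print(n,proj(n,[.459,.049,.094]),ray(n,(0,0))[0])
E
```

```text
[0.46358534 0.0493109  0.094     ] [ 5.67368819e-01 -2.07812128e-05  5.60000000e-02]
0.1149113790104492 154.57672980393127
tcp px [251.32354415 219.73637867] side [183.18410778 211.7926346 ] top [317.5750292  481.82114722]
side [189.05769896 203.94452802] [ 0.47220467 -0.61951953  0.73576433]
top [276.3330409  235.50036273] [0.4651644  0.06953045 1.11554205]
wrist [214.11717083 157.44613443] [0.52324849 0.03485429 0.34249337]
```

```bash
python3 - <<'E'
from h import *
w=np.load("w1.npz");C["wrist"]=(float(w["fx"]),float(w["cx"]),float(w["cy"]),w["rvec"],w["tvec"])
def tri(a,p,b,q):
    o1,d1=ray(a,p);o2,d2=ray(b,q);d1/=np.linalg.norm(d1);d2/=np.linalg.norm(d2)
    s=np.linalg.lstsq(np.c_[d1,-d2],o2-o1,rcond=None)[0];A=o1+d1*s[0];B=o2+d2*s[1];return (A+B)/2,np.linalg.norm(A-B)
print("tip",tri("side",(120+177/3,120+177/3),"wrist",(257,235)))
print("cap",tri("side",(190.9,207.4),"wrist",(215.5,152.5)),tri("side",(190.9,207.4),"top",(275.8,235.8)),tri("wrist",(215.5,152.5),"top",(275.8,235.8)))
print("hub",tri("side",(243.1,223.7),"wrist",(310,59)),tri("side",(243.1,223.7),"top",(295.5,192.6)))
E
python3 -c "
import cv2
a=cv2.imread('pics/wrist1.png')[200:384,150:370];cv2.imwrite('pics/w1c.png',cv2.resize(cv2.convertScaleAbs(a,alpha=1.6),None,fx=3,fy=3))"
```

```text
tip (array([0.45087509, 0.00739784, 0.19934295]), np.float64(0.00546221970533503))
cap (array([0.46128611, 0.04987237, 0.08258709]), np.float64(0.0008790962224669729)) (array([0.45996172, 0.05002945, 0.08223104]), np.float64(0.0034719586031232933)) (array([0.4582818 , 0.05019753, 0.07242625]), np.float64(0.0007771889043736784))
hub (array([0.56553258, 0.00071382, 0.06201741]), np.float64(0.0017981443997051093)) (array([0.56347671, 0.00196636, 0.06044538]), np.float64(0.0027083476755467195))
```

View pics/w1c.png

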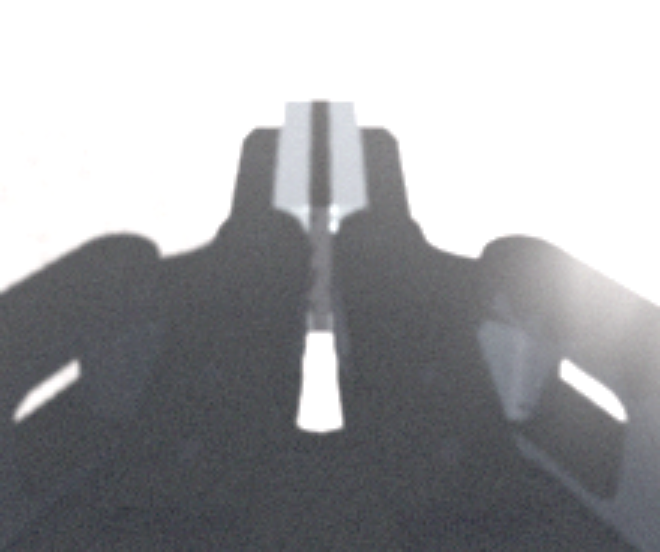

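```bash
python3 -m inch '[[[1.3,-1.7,0,0,0,0,1],[1.3,-1.7,0,0,0,0,1],[0,0,2.2,0,0,0,1],[0,0,2.2,0,0,0,1],[0,0,0,0,0,0,1]]]'; python3 - <<'E'
from station import robot
import cv2,numpy as np
s=robot.state();print(s["time"],s["position"],s["orientation"],s["contact_force"])
from h import *
for n in["side","wrist"]:
    f=robot.grab_frame(n)
    im=f["img"][:,:,::-1]
    if n=="side":im=cv2.resize(im[150:270,140:290],None,fx=5,fy=5)
    if n=="wrist": C[n]=(f["fx"],f["cx"],f["cy"],f["rvec"],f["tvec"])
    if n=="wrist":im=cv2.resize(im[50:300,120:400],None,fx=2.4,fy=2.4)
    cv2.imwrite(f"pics/{n}2.png",cv2.convertScaleAbs(im,alpha=1.6))
    p=proj(n,s["position"]);print(n,p,(p-[140,150])*5,(p-[120,50])*2.4)
E
```

```text
time: 4.28
position: [0.4586, 0.0459, 0.1257]
orientation: [0.982, 0.187, -0.001, -0.0]
contact_force: [0.5, 0.7, 0.2]
finger_gap: -0.0001
4.275 [0.45860854 0.04594054 0.12571277] [ 9.82310323e-01  1.87258465e-01 -8.30490244e-04 -8.09511393e-05] [0.4608841  0.73829485 0.24349232]
side [187.29844911 193.9123712 ] [236.49224554 219.56185601] [161.51627786 345.38969088]
wrist [254.06565662 223.12069867] [570.3282831  365.60349334] [321.75757589 415.4896768 ]
```

View pics/side2.png

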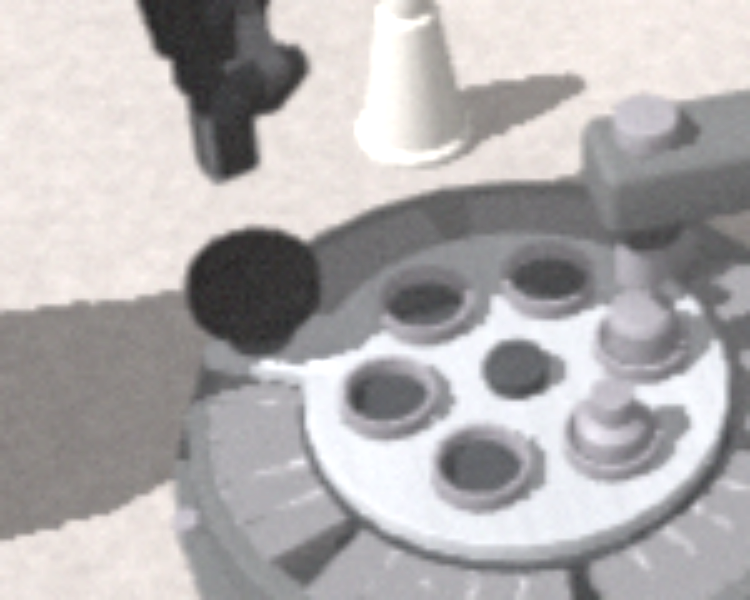

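View pics/wrist2.png

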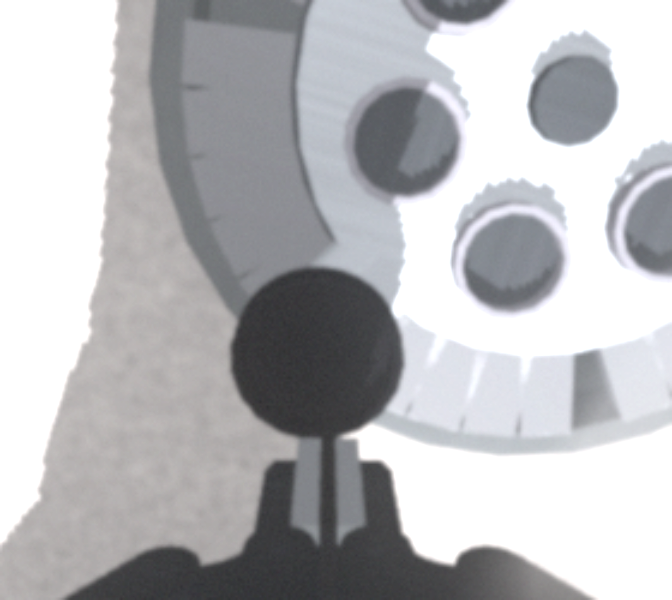

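Side: fingertips end at about (185,186) and the cap rim centre is at (190.8,207.6). Wrist: cap centre at (252,197), tips ending at (257,232), just short of the cap. The tips look about 15 mm higher than the reported TCP, so I'll descend by feel.

```bash
python3 - <<'E'
from station import robot
from h import *
f=robot.grab_frame("wrist");C["wrist"]=(f["fx"],f["cx"],f["cy"],f["rvec"],f["tvec"])
s=robot.state()
c=at("wrist",(252,196.7),.094);h=at("wrist",(358.5,91),.056);print("cap",c,"hub",h,s["position"])
# tip hypothesis: on tool axis at height dz above tcp
for dz in(0,.01,.015,.02,.03):
    X=s["position"]+[0,0,dz];print(dz,proj("wrist",X),proj("side",X))
E
```

```text
cap [0.46492342 0.05027531 0.094     ] hub [ 0.56749431 -0.00109079  0.056     ] [0.45994808 0.04640811 0.12732259]
0 [254.09343855 222.54463622] [187.85017286 193.09358499]
0.01 [254.00430255 229.33533943] [187.30205651 189.48279704]
0.015 [253.95614268 233.00433273] [187.02479257 187.65628469]
0.02 [253.90532381 236.8758982 ] [186.745358   185.81547296]
0.03 [253.79477675 245.29777367] [186.17987416 182.09027445]
```

```bash
python3 -m inch '[[[0.2,-0.3,1.5,0,0,0,1],[0,0,1.5,0,0,0,1],[0,0,0.8,0,0,0,1],[0,0,0,0,0,0,1]]]'
```

```text
time: 4.92
position: [0.4593, 0.0502, 0.0872]
orientation: [0.982, 0.188, -0.001, -0.0]
contact_force: [0.2, -0.4, -0.2]
finger_gap: -0.0002
```

```bash
python3 -m inch '[[[0,0,0.4,0,0,0,1],[0,0,0.4,0,0,0,1],[0,0,0,0,0,0,1]]]'
```

```text
time: 5.3
position: [0.4598, 0.0501, 0.0798]
orientation: [0.982, 0.188, -0.0, 0.0]
contact_force: [-0.0, -0.4, -0.3]
finger_gap: 0.0001
```

```bash
python3 -m inch '[[[0,0,0.4,0,0,0,1],[0,0,0.4,0,0,0,1],[0,0,0,0,0,0,1]]]'; python3 - <<'E'
from station import robot
import cv2
f=robot.grab_frame("side")["img"][150:270,140:290,::-1]
cv2.imwrite("pics/side3.png",cv2.resize(cv2.convertScaleAbs(f,alpha=2.2),None,fx=5,fy=5))
E
```

```text
time: 5.68
position: [0.4597, 0.0502, 0.0716]
orientation: [0.982, 0.188, -0.0, -0.0]
contact_force: [-0.6, -0.9, 0.2]
finger_gap: -0.0
```

View pics/side3.png

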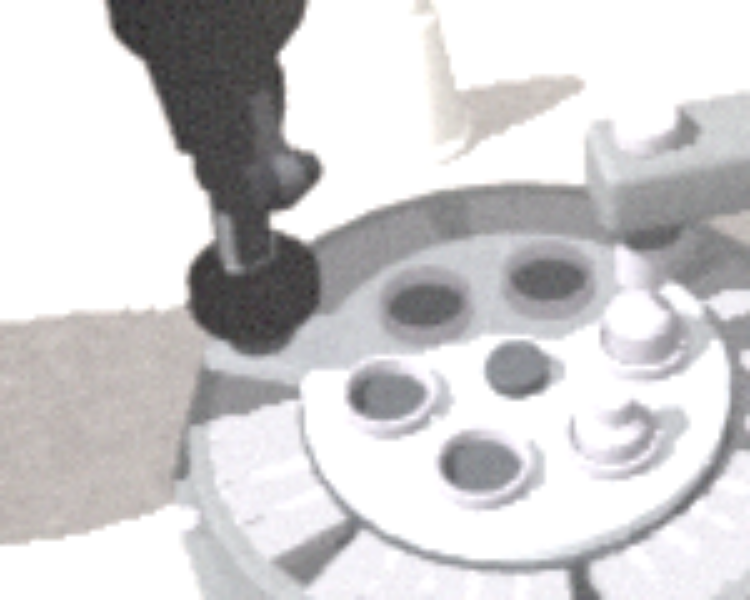

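The side view shows the tips inside the cap outline, ending at crop (243,272), just short of the floor.

```bash
python3 -m inch '[[[0,0,0.4,0,0,0,1],[0,0,0,0,0,0,1]]]'; python3 -m inch '[[[0,0,0.4,0,0,0,1],[0,0,0,0,0,0,1]]]'
```

```text
time: 5.98
position: [0.4597, 0.0501, 0.0677]
orientation: [0.982, 0.188, -0.0, -0.0]
contact_force: [-0.4, 0.1, -0.5]
finger_gap: 0.0001
time: 6.22
position: [0.4597, 0.0502, 0.0637]
orientation: [0.982, 0.188, -0.0, -0.0]
contact_force: [0.2, 0.5, 0.2]
finger_gap: 0.0001
```

```bash
python3 -m inch '[[[0,0,0.3,0,0,0,1],[0,0,0,0,0,0,1]]]'; python3 -m inch '[[[0,0,0.2,0,0,0,1],[0,0,0,0,0,0,1]]]'; python3 - <<'E'
from station import robot
import cv2
f=robot.grab_frame("side")["img"][150:270,140:290,::-1]
cv2.imwrite("pics/side4.png",cv2.resize(cv2.convertScaleAbs(f,alpha=2.2),None,fx=5,fy=5))
f=robot.grab_frame("wrist")["img"][50:300,120:400,::-1]
cv2.imwrite("pics/wrist4.png",cv2.resize(cv2.convertScaleAbs(f,alpha=2.2),None,fx=2.4,fy=2.4))
E
```

```text
time: 6.48
position: [0.4598, 0.0502, 0.0608]
orientation: [0.982, 0.188, -0.0, 0.0]
contact_force: [0.3, 0.0, 0.6]
finger_gap: 0.0001
time: 6.72
position: [0.4599, 0.0502, 0.0589]
orientation: [0.982, 0.188, -0.0, 0.0]
contact_force: [-1.0, -0.2, 0.8]
finger_gap: 0.0005
```

View pics/side4.png

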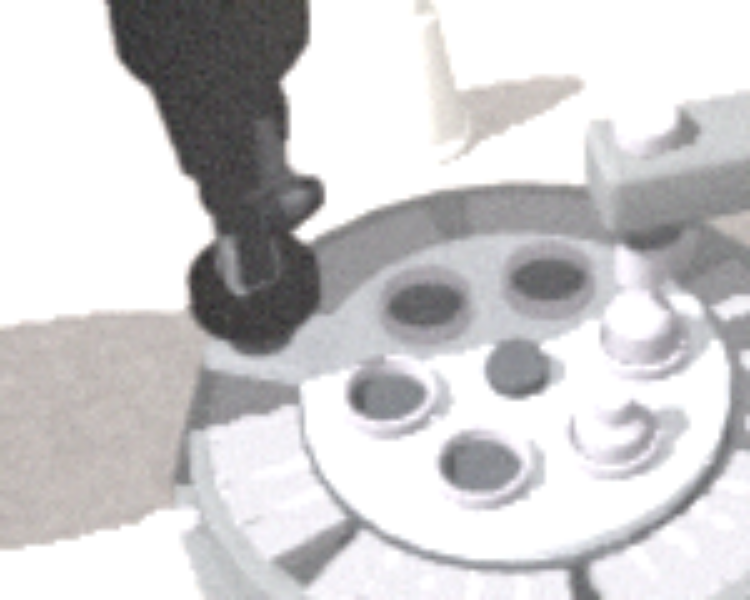

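View pics/wrist4.png

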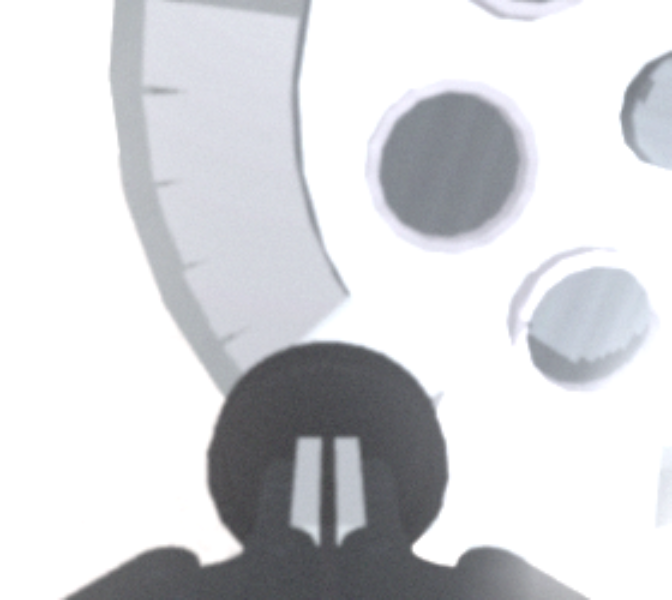

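The side view shows the tip at crop (243,290). In the wrist view the tips at (327,437) are well inside the cup, centred at about (327,460). Force is still near zero, so I'll keep going down.

```bash
python3 -m inch '[[[0,0,0.3,0,0,0,1],[0,0,0,0,0,0,1]]]'; python3 -m inch '[[[0,0,0.3,0,0,0,1],[0,0,0,0,0,0,1]]]'
```

```text
time: 7.08
position: [0.4598, 0.0501, 0.0557]
orientation: [0.982, 0.188, -0.0, 0.0]
contact_force: [0.4, -0.6, -0.6]
finger_gap: -0.0002
time: 7.32
position: [0.4601, 0.0502, 0.0532]
orientation: [0.982, 0.188, 0.0, 0.0]
contact_force: [-1.7, -0.7, 5.9]
finger_gap: 0.0006
```

```bash
python3 -m inch '[[[0,0,0.4,0,0,0,1],[0,0,0,0,0,0,1]]]'; python3 -m inch '[[[0,0,0.4,0,0,0,1],[0,0,0,0,0,0,1]]]';python3 -m inch '[[[0,0,0.4,0,0,0,1],[0,0,0,0,0,0,1]]]'
```

```text
time: 7.58
position: [0.4602, 0.0503, 0.0492]
orientation: [0.982, 0.188, 0.0, 0.0]
contact_force: [-1.4, 0.1, 6.9]
finger_gap: -0.0001
time: 7.82
position: [0.4602, 0.0504, 0.0453]
orientation: [0.982, 0.188, 0.0, 0.0]
contact_force: [-2.8, 0.5, 9.2]
finger_gap: 0.0001
time: 8.07
position: [0.4603, 0.0504, 0.0414]
orientation: [0.982, 0.188, 0.0, 0.0]
contact_force: [-2.6, 0.4, 9.9]
finger_gap: 0.0001
```

```bash
python3 -m inch '[[[0,0,0.2,0,0,0,1],[0,0,0,0,0,0,1]]]'; python3 -m inch '[[[0,0,0.1,0,0,0,1],[0,0,0,0,0,0,1]]]'
```

```text
time: 8.32
position: [0.4604, 0.0507, 0.0398]
orientation: [0.982, 0.188, 0.0, 0.0]
contact_force: [-3.5, 0.8, 11.4]
finger_gap: 0.0004
time: 8.57
position: [0.4608, 0.0512, 0.0396]
orientation: [0.982, 0.188, 0.001, 0.0]
contact_force: [-7.3, 2.2, 23.2]
finger_gap: 0.0004
```

```bash
python3 - <<'E'
import numpy as np
h=np.array([.5645,.0005]);R=.115
ang=np.radians(np.arange(154.5,230,5));P=h+R*np.c_[np.cos(ang),np.sin(ang)]
for a,p,d in zip(np.degrees(ang),P[1:],np.diff(P,axis=0)*100): print(a,p.round(4),np.round([d@[.9295,.369],d@[.369,-.9295]],2))
E
```

```text
154.5 [0.4568 0.0408] [-0.71  0.71]
159.5 [0.4537 0.0312] [-0.64  0.77]
164.5 [0.4514 0.0215] [-0.57  0.83]
169.5 [0.45   0.0115] [-0.5   0.87]
174.5 [0.4495 0.0015] [-0.42  0.91]
179.5 [ 0.4499 -0.0085] [-0.34  0.94]
184.5 [ 0.4511 -0.0185] [-0.25  0.97]
189.5 [ 0.4532 -0.0283] [-0.17  0.99]
194.5 [ 0.4561 -0.0379] [-0.08  1.  ]
199.5 [ 0.4599 -0.0472] [0.01 1.  ]
204.5 [ 0.4644 -0.0561] [0.09 1.  ]
209.5 [ 0.4697 -0.0646] [0.18 0.99]
214.50000000000003 [ 0.4758 -0.0726] [0.27 0.97]
219.5 [ 0.4825 -0.0801] [0.35 0.94]
224.5 [ 0.4898 -0.0869] [0.43 0.91]
```

```bash
python3 -m inch '[[[0,0,-0.1,0,0,0,1],[-0.35,0.36,0,0,0,0,1],[-0.35,0.36,0,0,0,0,1],[-0.32,0.39,0,0,0,0,1],[-0.32,0.39,0,0,0,0,1],[0,0,0,0,0,0,1]]]'; python3 -m inch '[[[-0.28,0.41,0,0,0,0,1],[-0.28,0.41,0,0,0,0,1],[-0.25,0.44,0,0,0,0,1],[-0.25,0.44,0,0,0,0,1],[0,0,0,0,0,0,1]]]'; python3 - <<'E'
from station import robot
import cv2
f=robot.grab_frame("side")["img"][140:300,150:350,::-1]
cv2.imwrite("pics/side5.png",cv2.resize(cv2.convertScaleAbs(f,alpha=2),None,fx=3.7,fy=3.7))
f=robot.grab_frame("wrist")["img"][:,:,::-1]
cv2.imwrite("pics/wrist5.png",cv2.convertScaleAbs(f,alpha=2))
E
```

```text
time: 9.32
position: [0.4541, 0.0311, 0.04]
orientation: [0.982, 0.188, 0.001, 0.0]
contact_force: [-0.8, -0.5, 10.1]
finger_gap: 0.0001
time: 9.95
position: [0.4509, 0.0113, 0.0401]
orientation: [0.982, 0.188, 0.001, 0.0]
contact_force: [0.2, -1.5, 10.2]
finger_gap: 0.0
```

View pics/side5.png

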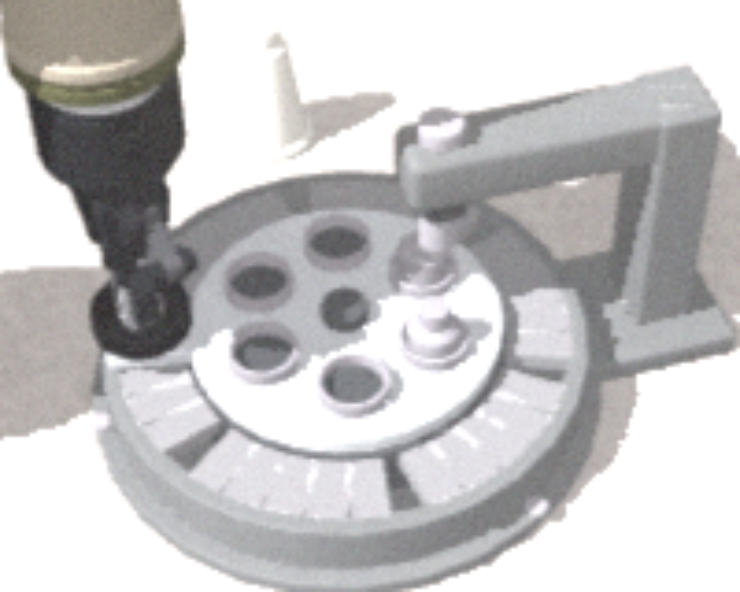

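View pics/wrist5.png

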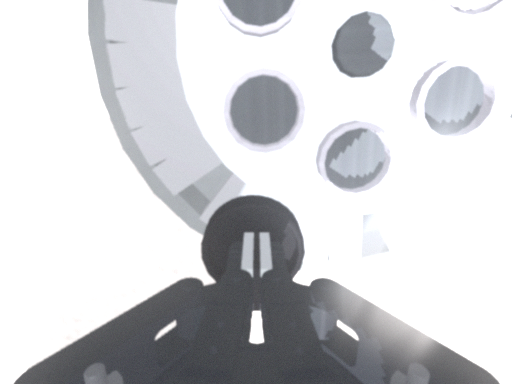

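The wrist view shows the first hole uncovered at (210,185), with the cap following the tips at (253,245). The side view shows the lug turned to crop (140,320), so the table is free and turning.

```bash
python3 -m inch '[[[-0.21,0.45,0,0,0,0,1],[-0.21,0.46,0,0,0,0,1],[-0.17,0.47,0,0,0,0,1],[-0.17,0.47,0,0,0,0,1],[-0.13,0.48,0,0,0,0,1],[-0.13,0.49,0,0,0,0,1],[-0.09,0.49,0,0,0,0,1],[0,0,0,0,0,0,1]]]'; python3 -m inch '[[[0,0,-0.25,0,0,0,1],[0,0,-0.25,0,0,0,1],[0,0,0,0,0,0,1]]]'; python3 - <<'E'
from station import robot
import cv2
f=robot.grab_frame("side")["img"][140:300,150:350,::-1]
cv2.imwrite("pics/side6.png",cv2.resize(cv2.convertScaleAbs(f,alpha=2),None,fx=3.7,fy=3.7))
f=robot.grab_frame("wrist")["img"][:,:,::-1]
cv2.imwrite("pics/wrist6.png",cv2.convertScaleAbs(f,alpha=2))
E
```

```text
time: 11.05
position: [0.4531, -0.0236, 0.0402]
orientation: [0.982, 0.188, 0.002, 0.001]
contact_force: [1.2, -1.4, 9.6]
finger_gap: 0.0002
time: 11.42
position: [0.4512, -0.0233, 0.0439]
orientation: [0.982, 0.188, -0.0, 0.0]
contact_force: [0.2, 0.1, 0.3]
finger_gap: 0.0001
```

View pics/side6.png

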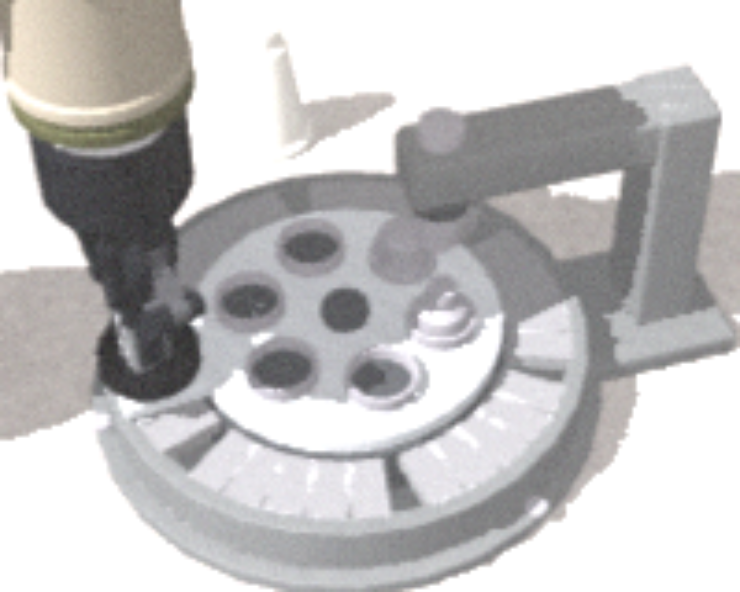

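View pics/wrist6.png

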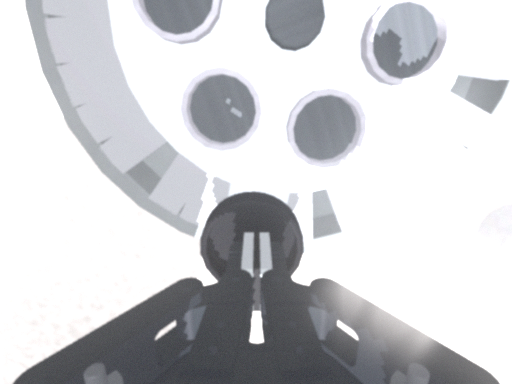

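Vertical force is gone, so the plunger is riding on the ring. The next hole shows just ahead of the cap at wrist (325,215) and side crop (205,450). I'll push on slowly against the rim.

```bash
python3 -m inch '[[[-0.04,0.4,0,0,0,0,1],[-0.04,0.4,0,0,0,0,1],[-0.03,0.4,0,0,0,0,1],[0,0.4,0,0,0,0,1],[0,0.4,0,0,0,0,1],[0,0,0,0,0,0,1]]]'; python3 -m inch '[[[0.02,0.4,0,0,0,0,1],[0.04,0.4,0,0,0,0,1],[0.04,0.4,0,0,0,0,1],[0,0,0,0,0,0,1]]]'; python3 - <<'E'
from station import robot
import cv2
f=robot.grab_frame("side")["img"][140:300,150:350,::-1]
cv2.imwrite("pics/side7.png",cv2.resize(cv2.convertScaleAbs(f,alpha=2),None,fx=3.7,fy=3.7))
f=robot.grab_frame("wrist")["img"][:,:,::-1]
cv2.imwrite("pics/wrist7.png",cv2.convertScaleAbs(f,alpha=2))
E
```

```text
time: 12.28
position: [0.4587, -0.0428, 0.0446]
orientation: [0.982, 0.188, 0.001, 0.0]
contact_force: [0.8, -0.2, 3.4]
finger_gap: -0.0002
time: 12.78
position: [0.4642, -0.0533, 0.0446]
orientation: [0.982, 0.188, 0.001, 0.0]
contact_force: [2.4, 1.5, 6.0]
finger_gap: 0.0
```

View pics/side7.png

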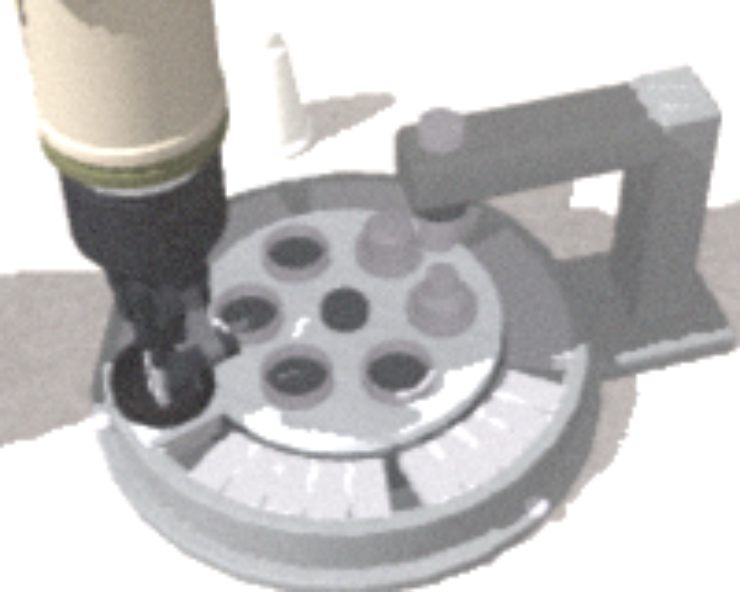

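View pics/wrist7.png

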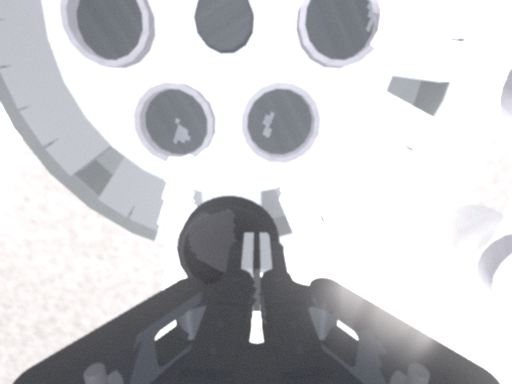

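The wrist view has the tips (257,240) against the leading wall of the cap (centre about 229,243). The cap is at about 200°, so about 14° remain. The side view shows die_a at crop (442,300) approaching the ram.

```bash
python3 -m inch '[[[0.05,0.4,0,0,0,0,1],[0.07,0.4,0,0,0,0,1],[0.08,0.4,0,0,0,0,1],[0,0,0,0,0,0,1]]]'; python3 -m inch '[[[0.1,0.4,0,0,0,0,1],[0.1,0.4,0,0,0,0,1],[0,0,0,0,0,0,1]]]'; python3 - <<'E'
from station import robot
import cv2
f=robot.grab_frame("side")["img"][140:300,150:350,::-1]
cv2.imwrite("pics/side8.png",cv2.resize(cv2.convertScaleAbs(f,alpha=2),None,fx=3.7,fy=3.7))
f=robot.grab_frame("wrist")["img"][:,:,::-1]
cv2.imwrite("pics/wrist8.png",cv2.convertScaleAbs(f,alpha=2))
E
```

```text
time: 13.38
position: [0.4705, -0.0632, 0.0446]
orientation: [0.982, 0.188, 0.001, 0.0]
contact_force: [2.6, 2.2, 5.2]
finger_gap: 0.0003
time: 13.75
position: [0.4758, -0.0698, 0.0448]
orientation: [0.982, 0.188, 0.001, 0.0]
contact_force: [3.0, 2.6, 7.8]
finger_gap: 0.0
```

View pics/side8.png

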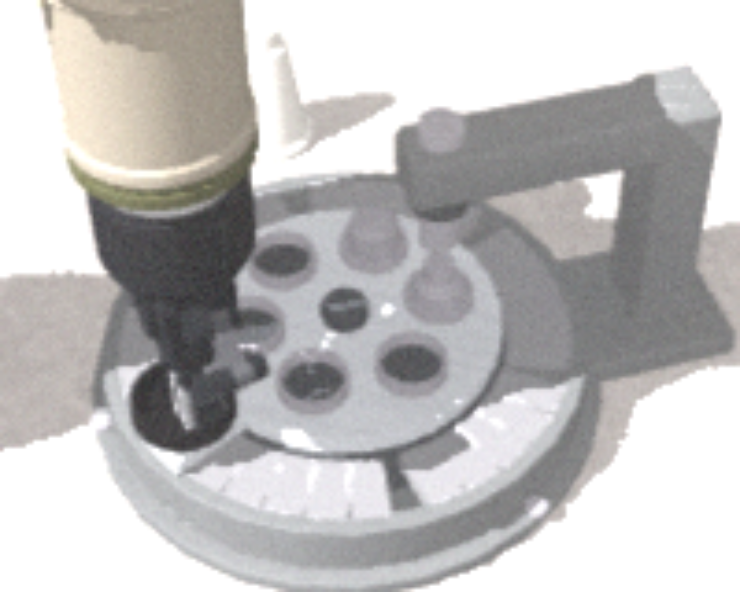

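View pics/wrist8.png

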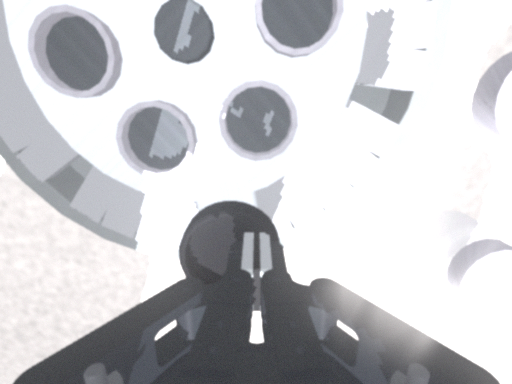

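The wrist view has the cap centre at about (229,250) with the tips still on its leading wall. The side view shows die_a at crop (440,290), nearly under the ram, with an estimated 4–5° left. I'll lift slightly so the plunger is free to spring up, then creep on.

```bash
python3 -m inch '[[[0,0,-0.2,0,0,0,1],[0,0,0,0,0,0,1]]]'; python3 -m inch '[[[0.06,0.2,0,0,0,0,1],[0.06,0.2,0,0,0,0,1],[0,0,0,0,0,0,1]]]'
```

```text
time: 14.1
position: [0.4735, -0.0705, 0.0457]
orientation: [0.982, 0.188, -0.001, 0.0]
contact_force: [0.9, 1.3, 0.8]
finger_gap: -0.0002
time: 14.48
position: [0.4772, -0.0741, 0.0465]
orientation: [0.982, 0.188, 0.0, 0.0]
contact_force: [-1.0, -0.9, 7.9]
finger_gap: 0.0001
```

```bash
python3 -m inch '[[[0,0,-0.3,0,0,0,1],[0,0,0,0,0,0,1]]]'; python3 - <<'E'
from station import robot
import cv2
f=robot.grab_frame("side")["img"][140:300,150:350,::-1]
cv2.imwrite("pics/side9.png",cv2.resize(cv2.convertScaleAbs(f,alpha=2),None,fx=3.7,fy=3.7))
f=robot.grab_frame("wrist")["img"][:,:,::-1]
cv2.imwrite("pics/wrist9.png",cv2.convertScaleAbs(f,alpha=2))
E
```

```text
time: 14.72
position: [0.4772, -0.0741, 0.0496]
orientation: [0.982, 0.188, 0.0, 0.001]
contact_force: [-1.3, -0.0, 7.5]
finger_gap: 0.0002
```

View pics/side9.png

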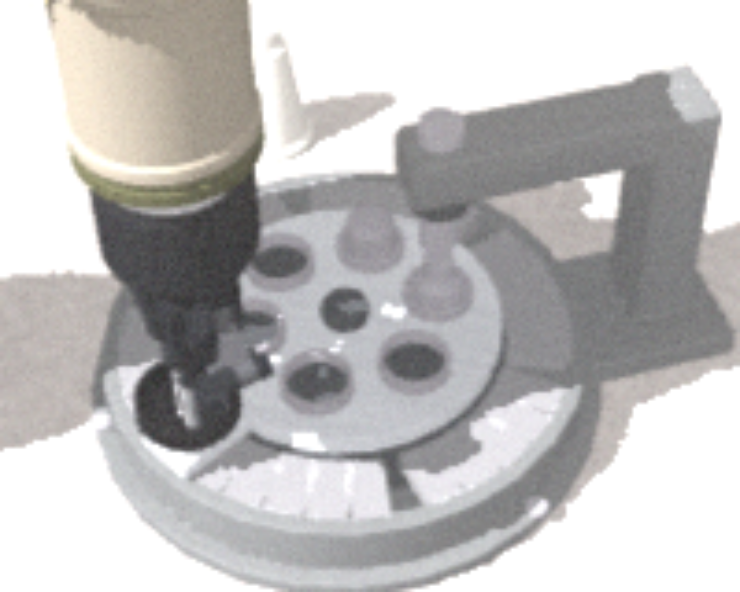

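View pics/wrist9.png

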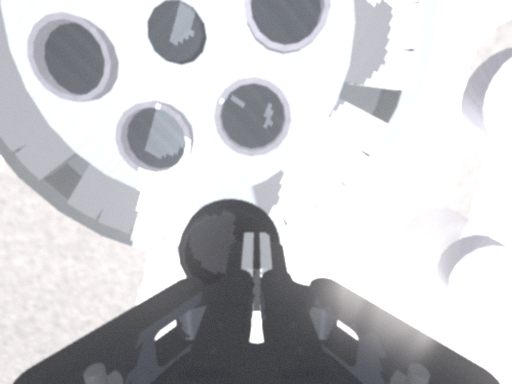

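The plunger followed the tips up: at this height the spring law predicts 7.5 N and 7.5 N is measured. The pin is therefore entering the next hole, and I'll withdraw straight up.

```bash
python3 -m inch '[[[0,0,-0.3,0,0,0,1],[0,0,-0.4,0,0,0,1],[0,0,0,0,0,0,1]]]'; python3 -m inch '[[[0,0,-2,0,0,0,1],[0,0,-4,0,0,0,1],[0,0,-4,0,0,0,1],[-4,0,-2,0,0,0,1],[-4,2,0,0,0,0,1],[-4,4,0,0,0,0,1],[-3,5,0,0,0,0,1],[0,5,0,0,0,0,1]]]';  python3 -m inch '[[[0,5,0,0,0,0,1],[0,5,0,0,0,0,1],[0,5,0,0,0,0,1],[0,0,0,0,0,0,1]]]'; python3 - <<'E'
from station import robot
import cv2
for n in("side","top"):
    f=robot.grab_frame(n)["img"][:,:,::-1]
    cv2.imwrite(f"pics/{n}10raw.png",f)
    f=f[130:310,150:370] if n=="side" else f[80:270,220:410]
    cv2.imwrite(f"pics/{n}10.png",cv2.resize(cv2.convertScaleAbs(f,alpha=1.7),None,fx=3.1,fy=3.1,interpolation=2))
E
```

```text
time: 15.2
position: [0.4769, -0.0737, 0.0562]
orientation: [0.982, 0.188, 0.0, 0.0]
contact_force: [0.5, -0.4, 5.1]
finger_gap: -0.0
time: 16.2
position: [0.3944, -0.2803, 0.1759]
orientation: [0.983, 0.186, -0.001, 0.001]
contact_force: [1.1, 0.4, 0.4]
finger_gap: 0.0002
time: 16.7
position: [0.4507, -0.4198, 0.1736]
orientation: [0.983, 0.186, -0.001, -0.001]
contact_force: [-1.1, 1.4, 0.7]
finger_gap: 0.0
```

View pics/side10.png

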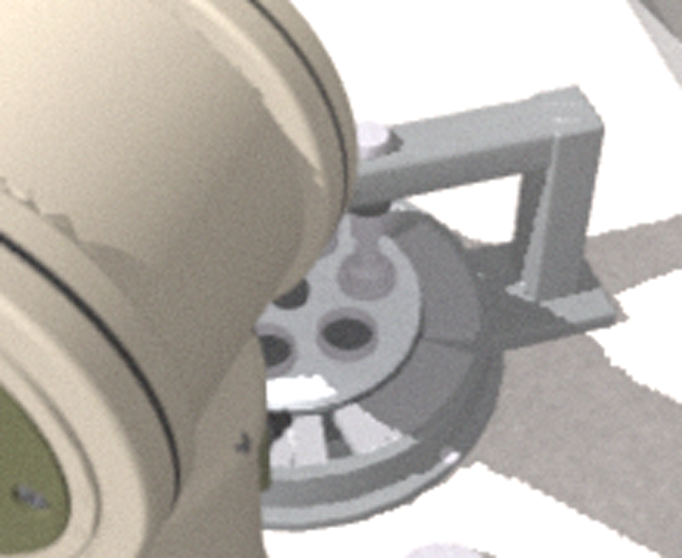

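View pics/top10.png

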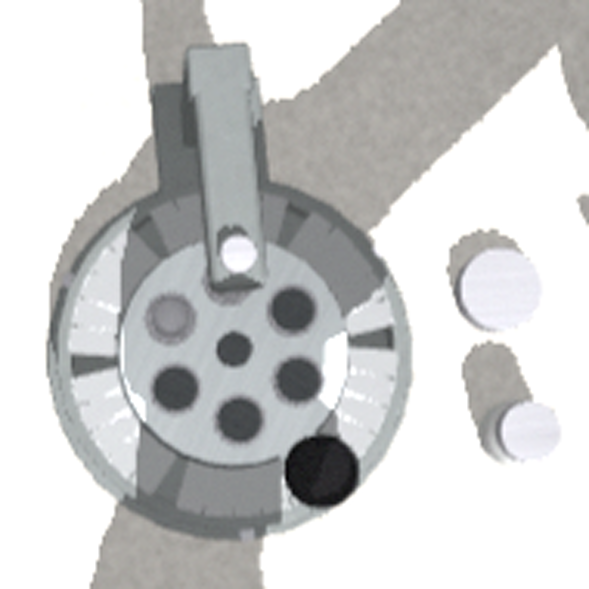

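Top view: cap at crop (322,470), the empty nests line up with the original positions, and die_b is at (171,318). Tin and jar are unmoved at (498,290) and (528,432). The arm blocks the cap in the side view, so I'll move it aside and check the height.

```bash
python3 -m inch '[[[-4,4,0,0,0,0,1],[-4,4,0,0,0,0,1],[-4,4,0,0,0,0,1],[-4,4,0,0,0,0,1],[-2,4,0,0,0,0,1],[0,0,0,0,0,0,1]]]'; python3 - <<'E'
from station import robot
import cv2
from h import *
for n in("side","top"):
    fr=robot.grab_frame(n);f=fr["img"][:,:,::-1]
    print(n,[(t,[(np.round(x["bbox"],1).tolist(),round(x["confidence"],2)) for x in robot.find_in(fr,t)[:1]]) for t in("dish","cone","die_a")])
    cv2.imwrite(f"pics/{n}11raw.png",f)
    f=f[130:310,150:370] if n=="side" else f[80:270,180:410]
    cv2.imwrite(f"pics/{n}11.png",cv2.resize(cv2.convertScaleAbs(f,alpha=1.7),None,fx=3.1,fy=3.1,interpolation=2))
h=at("top",(295.5,192.6),.056)
for z in(.082,.094):
    c=at("top",(220+322/3.1,80+470/3.1),z);d=(c-h)[:2];print(z,c,np.hypot(*d),np.degrees(np.arctan2(d[1],d[0])),proj("side",c),(proj("side",c)-[150,130])*3.1)
E
```

```text
time: 17.55
position: [0.3561, -0.6707, 0.1744]
orientation: [0.982, 0.186, -0.001, -0.001]
contact_force: [0.4, 0.1, -0.3]
finger_gap: -0.0001
side [('dish', [([186.5, 230.8, 214.5, 260.6], 0.7)]), ('cone', [([210.7, 143.3, 235.8, 186.2], 0.9)]), ('die_a', [([261.2, 206.6, 272.6, 223.1], 0.64)])]
top [('dish', [([310.3, 220.6, 336.1, 246.0], 0.76)]), ('cone', [([190.6, 189.6, 213.1, 210.9], 0.8)]), ('die_a', [])]
0.082 [ 0.46834086 -0.06279202  0.082     ] 0.11417936009479733 -145.57775777172682 [199.47513065 247.43806564] [153.37290501 364.0580035 ]
0.094 [ 0.46830398 -0.06125568  0.094     ] 0.11334863042010947 -146.22891653647653 [198.79491923 242.79761542] [151.26424962 349.67260779]
```

View pics/side11.png

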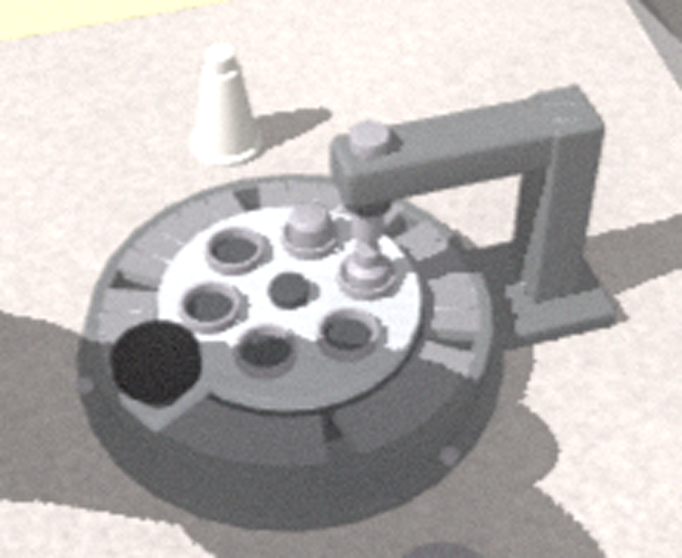

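View pics/top11.png

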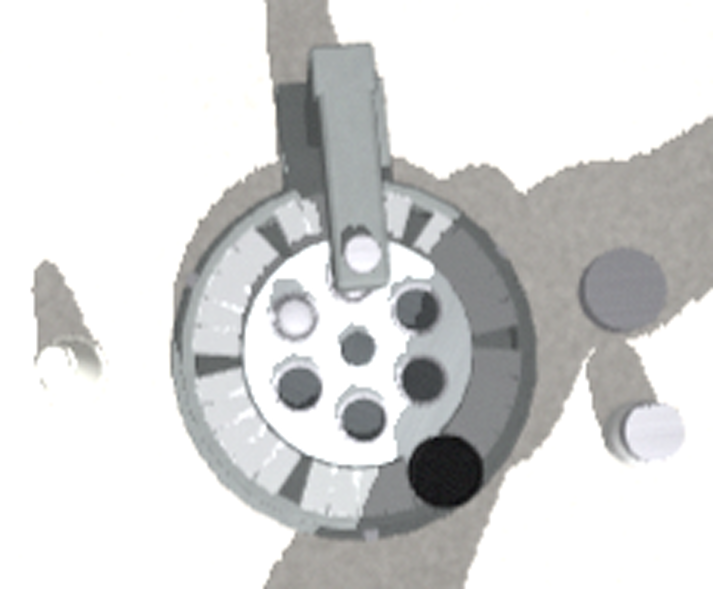

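The cap sits in the side image exactly as it did at the start relative to its top-view position (offset +1.5,+4.0 px now, +1.8,+3.5 px then). That means fully up. It measures 58.7° of turn, within play and measurement error. die_a is under the ram at side crop (366,265), and the cone, jar and tin are unmoved.

```bash
python3 - <<'E'
from station import robot
print(robot.close_job(), robot.state()["time"])
E
```

```text
the job is handed in; nothing more can be done
the job is handed in; nothing more can be done
```

The table is on the next hole, with the plunger up and the next die (die_a) under the ram. I handed the job in shortly after the last check, at about 18 s on the robot's clock.

I pressed the plunger to its stop with the shut fingertips; the vertical force peaked at about 23 N. I dragged the table about 37° anticlockwise with it held down, then eased off so the pin rode on the ring. I pushed against the cap's rim until the plunger sprang up into the next hole, then withdrew straight up and well clear.

**Last checks:**
- **Turn:** the top view gave about 58.7° between the two cap positions. That is a little short of 60°, but within the 1° of lock play plus pixel error. The empty nests line up with the starting pattern.
- **Plunger:** it followed the fingertips up and still pushed with about 5 N at its normal up height. In the side view it sits at its starting height to within about 1 mm.
- **Dies and surroundings:** both dies stand in their nests. The cone, jar and tin look unmoved.

**Disagreements:**
- **Fingertip height:** the real tips touched about 30 mm higher than the reported TCP, so I worked the height by force instead.
- **Camera positions:** they differed by 5–10 mm between views, which did not matter inside the 48 mm cup.
- **Lock:** I did not test it by pushing the table after the plunger came up.

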